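# Open the combination padlock and show it to the inspection camera

### The arm

A 7-joint arm with a two-finger parallel gripper is mounted at the origin on the work surface. World frame = base frame: x ahead of the robot, y to its left, z up, the work surface at z = 0. Lengths are in mm, angles in rad, forces in N, time in s.
With the tool pointing down it reaches from about 425 to 825 mm from the base axis. Payload 3.6 kg.
Tool frame: the origin (TCP) lies between the finger pads, 19 mm behind the fingertips; this is the grasp point; z points along the fingers, y is the line along which they close (so a half turn about z gives the same grasp; the last joint's range is limited). The gripper opens to 93 mm and grips with 3 to 60 N. Pads are 15 mm wide; open, the fingers measure 128 mm over their backs; the gripper's body (75 mm by 188 mm) begins 65 mm behind the grasp point.
Start: joints at [1.111, 0.615, -0.013, 1.423, 0.008, 1.103, -0.04], TCP at [272.626, -590.032, 237.44] pointing down, gripper open.
Joint ranges: [-3.12, 3.12], [-0.3, 2.06], [-1.34, 1.32], [0.26, 2.42], [-1.36, 4.5], [0.01, 1.98], [-2.84, 2.84]. Speed limits (rad/s): [2.79, 2.79, 3.14, 3.14, 3.14, 3.14, 3.14].

### API

Orientations are given as a rotation vector (axis times angle).
In Python, from cell import bot gives the robot as it stands. Calls block until the motion is done:
- bot.move_to(position, orientation): joint-space move of the TCP to a pose.
- bot.move_straight(position, feed=150, orientation=None): straight line of the TCP; orientation=None keeps the orientation; feed is the mean speed in mm/s.
- bot.move_j(angles): joint-space move.
- bot.gripper_open() and bot.grab(force=None): open the fingers fully, or close them until they stop; force is the grip in N (None keeps the last).
- bot.pause(seconds).
- bot.solve_ik(position, orientation): joint angles nearest the present ones, or None.
- bot.get_state(): the state.
- bot.capture(name): name is "scene" or "side" or "wrist"; returns (picture, depth): 480x640x3 uint8, blue, green, red; 480x640 float32, mm along the optical axis (not along the pixel's ray), 0 where there is no reading.
- bot.get_calibration(name): a dict with "intrinsics" (3x3 intrinsics, pixels), "eye" and "attitude" of the camera in the world. Camera axes: x right, y down, z forward; pixel columns grow to the right and rows downward; lengths in mm; the calibration is good to about 2 mm. A picture is of the moment at which its call begins: read the wrist's pose just before it. get_calibration takes no time and is no camera call; for the wrist camera it gives the pose at the moment of the call.
A pose or a line that the arm cannot do raises bot.Unreachable and nothing moves.
- bot.sign_off(): hands the job in; it is judged then, once.
The state is a dict: "clock": time; "q": joint angles; "qvel": joint speeds; "tau": joint torques, N m; "eef_pos": TCP position; "tool_rot": TCP orientation; "ft_force": force on the tool from outside, world axes, zero at the start; "ft_torque": the same for the moment, N m; "opening": finger opening in mm; "grip_force": force on a finger pad.
Only numpy, scipy, OpenCV 4.12 (cv2) and the standard library are available. Lean on these libraries where they do the work, as an engineer would, in place of code of your own. Each camera call takes 0.05 s, during which the arm holds its last target. There are 200 camera calls.

### The job

Swivel the inspection camera on its post until its lens points straight at the padlock lying in its nest; then turn the padlock's dial clockwise, click by click, until its pointer stands at the index ridge beside the shackle, and pull the shackle fully out while the lock stays in the nest. Then lift the lock by its opened shackle, still lying level, and hold it up in front of the lens, the middle of the lock's body level with the lens, on its axis and about 12 cm from the lens front; finish while still holding it there by the shackle, with nothing else touching it. Leave the camera pointing as set and do not disturb the other things on the table.

Things in the scene. Friction and masses are not known exactly. Their poses are not given: they have to be found in the camera images.
- nest: Aluminium nest fixed to the table, 108 x 98 mm, 42 mm high, origin at the centre of its underside. The lock lies in its pocket (floor 20 mm above the table, walls 22 mm high, 2 mm play). The -y side is open in the middle (70 mm wide) for the shackle; corner lugs there hold the lock back when the shackle is pulled.
- nest_centre (a point): Middle of the lock's body as it lies in the nest, 37 mm above the table; axes as the nest's. The camera has to point at it.
- lock: Loose padlock lying on its back in the nest, about 0.25 kg in all. Aluminium body 80 (x) x 76 (y) x 34 (z) mm, origin at the centre of its underside, z up. Its shackle sticks out along the lock's own -y; the dial is on its top at x = y = 0.
- lock_centre (a point): Middle of the lock's body, 17 mm above its origin; axes as the lock's.
- dial_grip (a point): On the dial's axis, 18 mm above the lock's top face, middle of its black grip bar: 10 thick (x), 40 long (y), 24 mm high, on a disc 46 mm across and 6 mm high; bar top 30 mm above the lock's top face. Frame turns with the dial; -y is the pointer end, where a 6 mm wide white tongue lies on the disc. Grip it with the fingertips just above the disc: TCP about 8 mm above this point.
- dial (a joint): Dial angle, rad, growing clockwise from above; 0 = pointer at the index, a 5 mm wide black ridge on the lock's top at the shackle side (pointer along the lock's -y). Starts at -2.3 to -0.84, maybe part-way between notches. Notches every 0.524 rad, one at 0; about 0.15 N m to leave one, then it snaps into the next. Stops at -2.6 and 0.9. The shackle is locked unless the dial is within 0.2 of 0.
- shackle_bar (a point): Middle of the shackle's steel crossbar, axes as the lock's: 62 long (x), 12 thick (y), 14 mm high, 97 mm from the lock's centre when shut, 37 mm above the table. Legs at x = +-26 mm leave a window 42 wide, 53 mm long between bar and lock, nothing below but the table: a finger fits in. Flat-sided: gripped across its 12 mm with 60 N or more the lock stays level when lifted.
- shackle_u (a joint): How far the shackle is drawn out, m: 0 shut, 0.018 fully out (stop). Slides along the lock's -y against 5 N of friction, stays where it is left, and stays attached to the lock by its long leg.
- cam_stand: Fixed camera stand: round base of 120 mm diameter, 14 mm thick, steel post 28 mm thick up to 160 mm; origin under the post's axis.
- cam_lens (a point): Centre of the lens front, 197 mm above the table, 55 mm from the post's axis. The camera looks along this frame's -y, level; z up. The head is a white box 66 wide, 80 long, 66 mm high with a round black lens, its top 230 mm above the table.
- cam_fin (a point): Middle of the grey grip fin on top of the camera head, on the swivel axis, 245 mm above the table; the fin is 10 mm thick (x), 46 mm long (y, along the looking direction), 30 mm high (230 to 260 mm above the table). Frame turns with the head.
- cam_head (a joint): Swivel of the camera head about the post, rad, growing counter-clockwise from above; at 0 it looks along world -y. Range -1.2 to 1.5; stiff (0.12 N m friction), stays where left. Starts 0.6 to 1.0, turned away from the lock; it has to be turned clockwise by 0.45 to 1.5 rad.
- jar: Bystander: jar, 60 mm across, 75 mm high; origin under its centre.
- beaker: Bystander: white cup, 68 mm across, 80 mm high; origin under its centre.
- tape: Bystander: cardboard ring, 84 mm across, 24 mm high; origin under its centre.
- weight: Bystander: steel knob weight, 44 mm across, 54 mm high; origin under its centre.
- driver: Bystander: screwdriver 140 mm long lying on the table.
- dish: Bystander: white open tray 90 x 70 mm, 35 mm high; origin under its centre.
Mind the look-alikes: they are no part of the job. What is meant by the lock is not green, and is the smaller of those in its own colour.

How it is judged:
By the outcome, as a careful person would: the job done as asked, in the order asked, and still so for the second after the job is handed in, while the arm keeps its last pose, push and grip.
It also fails if it takes over 72 s, if anything falls off the work surface, if the arm or the gripper's body presses on something with over 40 N, if the wrist force passes 120 N, or if a joint passes its speed limit or range.

## Working session

There is one attempt and no reset: what is moved stays moved. The work goes in short steps, each a Python script; the robot and the scene stay as the last script left them, time stands still between calls to the robot, and variables do not carry over. Pictures are saved under pics/ and viewed, at most 10 in all, crops included, and the job is handed in when it is done.

```bash
ls; mkdir -p pics; python3 - <<'E'
from cell import bot
import cv2,numpy as np
for n in("scene","side"):
    p,d=bot.capture(n);cv2.imwrite(f"pics/{n}0.png",p);np.savez(f"pics/{n}0.npz",p=p,d=d)
    c=bot.get_calibration(n);print(n,c)
print(bot.get_state())
E
```

```text
pics
scene {'intrinsics': array([[514.54694616,   0.        , 318.78024102],
       [  0.        , 514.54694616, 238.53808465],
       [  0.        ,   0.        ,   1.        ]]), 'eye': array([839.13534191, 642.89598102, 957.04474164]), 'attitude': array([-0.72718083, -2.68929449,  1.01006604])}
side {'intrinsics': array([[435.94160623,   0.        , 320.44518217],
       [  0.        , 435.94160623, 241.88338227],
       [  0.        ,   0.        ,   1.        ]]), 'eye': array([277.06108525, 902.35021317, 742.82628332]), 'attitude': array([-0.3239863 ,  2.64283572, -1.4404513 ])}
{'clock': 0.1, 'q': array([ 1.11149427,  0.61582455, -0.01263213,  1.42472222,  0.00810768,
        1.10340505, -0.04039669]), 'qvel': array([ 0.00181285, -0.00375313,  0.00179692, -0.00277501, -0.00051642,
       -0.00176634, -0.00046422]), 'tau': array([ 6.15594909e-04, -4.60043335e+01,  2.09841644e-01, -1.66246516e+01,
       -6.12008083e-02,  1.69309607e-02,  9.26658345e-05]), 'eef_pos': array([ 272.358107  , -589.45413385,  236.40104147]), 'tool_rot': array([-3.06609422e+00, -6.74197328e-01,  8.18659908e-04]), 'ft_force': array([-0.4440079 ,  0.33254175,  0.08292112]), 'ft_torque': array([0.01253064, 0.02620381, 0.04898642]), 'grip_force': 0.0, 'opening': 93.14910931550841}
```

View pics/scene0.png

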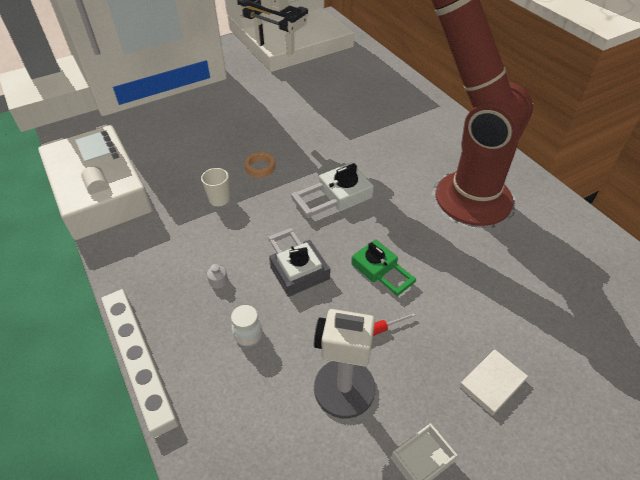

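View pics/side0.png

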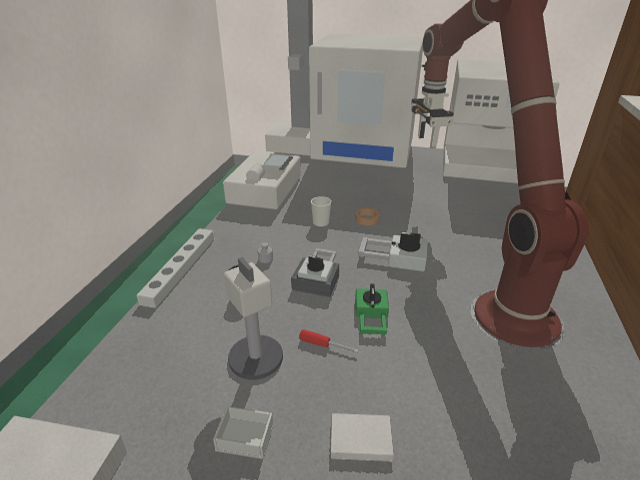

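The scene view shows three lock-like things: a grey one in the dark nest at (300,262), a larger grey one at (345,185) and a green one at (375,258). I choose (300,262), because it isn't green, is the smaller grey one and lies in the nest. The camera stand base is at (345,388), its fin at (349,321), and its lens points left in the image.

```bash
cat > h.py <<'E'
import cv2,numpy as np
from scipy.spatial.transform import Rotation as R
from cell import bot
def pts(uv,d,c):
    uv=np.atleast_2d(uv).astype(float);K=c["intrinsics"]
    ray=np.c_[(uv[:,0]-K[0,2])/K[0,0],(uv[:,1]-K[1,2])/K[1,1],np.ones(len(uv))]@R.from_rotvec(c["attitude"]).as_matrix().T
    return c["eye"]+ray*np.asarray(d).reshape(-1,1)
def plane(uv,z,c):
    a=pts(uv,np.ones(len(np.atleast_2d(uv))),c)-c["eye"]
    return c["eye"]+a*((z-c["eye"][2])/a[:,2])[:,None]
def cloud(d,c):
    v,u=np.mgrid[:480,:640];return pts(np.c_[u.ravel(),v.ravel()],d.ravel(),c).reshape(480,640,3)
def down(phi): # tool z down, tool y (closing line) at world angle phi
    y=np.array([np.cos(phi),np.sin(phi),0]);z=np.array([0,0,-1.]);x=np.cross(y,z)
    return R.from_matrix(np.c_[x,y,z]).as_rotvec()
E
python3 - <<'E'
from h import *
f=np.load("pics/scene0.npz");p,d=f["p"],f["d"];c=bot.get_calibration("scene");X=cloud(d,c)
np.set_printoptions(precision=1,suppress=True)
for n,uv in dict(lock=(300,262),dialtop=(299,252),big=(358,190),green=(362,262),fin=(349,321),base=(325,385),headtop=(345,345),jar=(247,318),weight=(217,270),driver=(380,327),dish=(425,455),beaker=(215,180),box=(495,380)).items(): print(n,X[uv[1],uv[0]])
w=bot.get_calibration("wrist");s=bot.get_state()
T=R.from_rotvec(s["tool_rot"]);print("cam in tool",T.inv().apply(w["eye"]-s["eef_pos"]),(T.inv()*R.from_rotvec(w["attitude"])).as_matrix(),w["intrinsics"])
E
```

```text
lock [521.    3.1  60.3]
dialtop [517.8  -5.7  84.1]
big [ 274.3 -138.6   45.5]
green [389.2  56.   33.9]
fin [580.5 286.1 254.9]
base [609.5 262.3  12.6]
headtop [599.5 306.3 226.9]
jar [686.7  84.3  73.2]
weight [687.4 -78.3  49.3]
driver [446.3 212.8  21.6]
dish [521.7 465.1   7.9]
beaker [ 575.4 -361.    44.3]
box [321.5 423.6  21.9]
cam in tool [  81.5    0.6 -147.1] [[-0.  -1.  -0.3]
 [ 1.  -0.   0. ]
 [-0.  -0.3  1. ]] [[375.6   0.  316.8]
 [  0.  375.6 234.2]
 [  0.    0.    1. ]]
```

```bash
python3 - <<'E'
from h import *
for phi in(0,-.8,-1.57,np.pi):
  for n,P in dict(lock=[515,-2,300],fin=[580,286,380],grip=[580,286,252]).items():
    q=bot.solve_ik(P,down(phi)); print(phi,n,None if q is None else np.round(q,2))
phi=-1.57
try: bot.move_to([515,-2,300],down(0))
except bot.Unreachable as e: print(e); raise
c=bot.get_calibration("wrist");p,d=bot.capture("wrist");np.savez("pics/w1.npz",p=p,d=d,**c);cv2.imwrite("pics/w1.png",p)
print(bot.get_state()["clock"],bot.get_state()["eef_pos"])
E
```

```text
0 lock [ 0.3   0.38 -0.48  1.7   0.19  1.11 -0.24]
0 fin [-0.08  0.63 -0.85  1.16  0.46  1.53 -0.84]
0 grip [-0.11  0.69 -0.71  1.4   0.46  1.23 -0.87]
-0.8 lock [ 0.18  0.36 -0.31  1.71  0.12  1.1  -0.97]
-0.8 fin [-0.11  0.62 -0.77  1.16  0.42  1.51 -1.61]
-0.8 grip [-0.19  0.65 -0.55  1.4   0.35  1.19 -1.58]
-1.57 lock [ 0.08  0.35 -0.17  1.71  0.06  1.09 -1.68]
-1.57 fin [-0.22  0.57 -0.53  1.17  0.28  1.47 -2.28]
-1.57 grip [-0.32  0.61 -0.3   1.41  0.19  1.15 -2.22]
3.141592653589793 lock [-0.74  0.54  1.14  1.73 -0.53  1.21 -2.61]
3.141592653589793 fin [ 0.02  0.73 -1.15  1.16  0.65  1.62  2.17]
3.141592653589793 grip [ 0.06  0.83 -1.15  1.39  0.76  1.39  2.05]
2.4333 [515.16082355  -3.38511684 299.74903129]
```

View pics/w1.png

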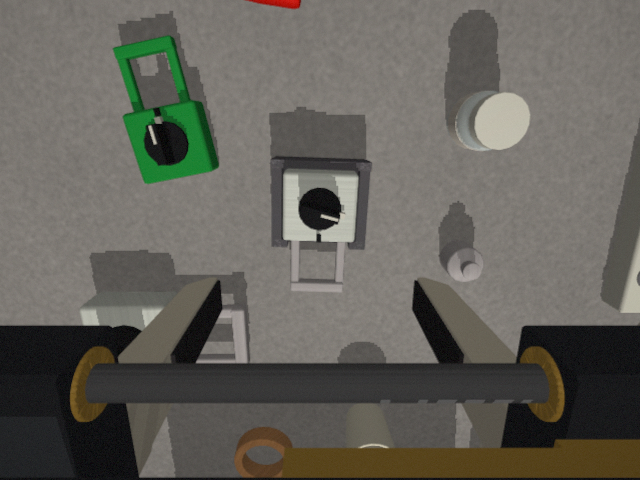

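The wrist crop confirms the choice. The grey lock sits in the nest with its body at about (319,208), shackle pointing image-down with its bar at (317,287), and index at (319,238). The dial pointer is on the right at (333,218). The green lock (167,143) and the larger grey lock (lower left) are the look-alikes.

```bash
python3 - <<'E'
from h import *
np.set_printoptions(precision=2,suppress=True)
def rect(m,n):
    a=m.astype(np.float32)
    r=cv2.minAreaRect(a);print(n,len(a),np.array(r[0]),np.array(r[1]),round(r[2],2))
for f,c in(("w1",None),("scene0",bot.get_calibration("scene")),("side0",bot.get_calibration("side"))):
    F=np.load(f"pics/{f}.npz");c=c or {k:F[k] for k in("intrinsics","eye","attitude")}
    X=cloud(F["d"],c);p=F["p"].astype(int);mx=p.max(2);z=X[...,2]
    near=(abs(X[...,0]-517)<75)&(abs(X[...,1]+20)<110)&(F["d"]>0)
    print(f,"table",np.median(z[near&(z<10)]))
    rect(X[near&(z>50)&(z<57)&(mx>120)][:,:2],"top")
    print(np.median(z[near&(z>50)&(z<57)&(mx>120)]))
    rect(X[near&(z>38.5)&(z<45)&(mx<90)][:,:2],"nest")
    rect(X[near&(z>77)&(z<90)][:,:2],"bar")
    m=near&(z>57)&(z<65)&(mx>130); rect(X[m][:,:2],"ptr") if m.sum()>3 else 0
    rect(X[near&(z>40)&(z<47)&(mx>90)&(X[...,1]<-42)][:,:2],"shackle")
    # fin
    fn=(abs(X[...,0]-580)<80)&(abs(X[...,1]-286)<80)
    rect(X[fn&(z>252)&(z<268)][:,:2],"fin") if (fn&(z>252)).sum() else 0
    m=fn&(z>224)&(z<236); rect(X[m][:,:2],"headtop") if m.sum() else 0
    m=fn&(z>10)&(z<18); rect(X[m][:,:2],"base") if m.sum() else 0
E
```

```text
w1 table -0.007219748641063006
top 3354 [519.05 -13.13] [74.69 78.73] 88.39
53.83676863523016
nest 2494 [517.95 -34.39] [140.67 107.68] 87.97
bar 442 [518.48 -12.9 ] [10.25 39.84] 74.31
ptr 43 [520.42 -25.29] [18.32 48.78] 88.81
shackle 1224 [516.34 -80.25] [ 72.17 106.1 ] 88.82
scene0 table -0.0332136648024175
top 561 [517.62 -11.86] [78.57 80.23] 86.69
53.54149512551351
nest 210 [518.9  -10.34] [ 98.1  104.71] 87.76
bar 101 [517.5  -11.43] [13.48 39.22] 77.54
ptr 26 [518.57  -8.49] [68.62 73.85] 85.61
shackle 271 [515.81 -79.03] [106.07  73.48] 0.18
fin 219 [578.89 282.67] [11.86 46.16] 47.92
headtop 1318 [583.77 279.34] [66.3  92.69] 49.98
base 2231 [582.47 287.  ] [109.1  118.34] 48.59
side0 table 0.9637142877414817
top 291 [515.76 -11.61] [80.42 79.47] 87.59
54.31792571314304
nest 103 [516.47  -7.74] [ 91.88 106.76] 88.18
bar 63 [516.33 -13.39] [17.85 39.05] 61.53
ptr 9 [521.79 -24.81] [82.23 22.86] 40.85
shackle 145 [516.31 -80.73] [104.72  74.43] 0.32
fin 117 [577.64 282.77] [11.21 46.21] 50.49
headtop 739 [580.63 280.71] [64.23 92.89] 50.35
base 1514 [576.72 283.98] [118.5  115.74] 23.72
```

```bash
cat >> h.py <<'E'
def fin(name,save=True):
    c=bot.get_calibration("wrist");p,d=bot.capture("wrist");np.savez(f"pics/{name}.npz",p=p,d=d,**c);cv2.imwrite(f"pics/{name}.png",p)
    X=cloud(d,c);z=X[...,2];n=(np.hypot(X[...,0]-579,X[...,1]-283)<60)&(d>0)
    r=cv2.minAreaRect(X[n&(z>253)&(z<268)][:,:2].astype(np.float32));a=r[2] if r[1][0]>r[1][1] else r[2]+90
    a=np.radians(a)  # long-axis direction; looking direction has -y component
    if np.sin(a)>0: a-=np.pi
    h=cv2.minAreaRect(X[n&(z>224)&(z<236)][:,:2].astype(np.float32))
    print("fin",r,"look",np.degrees(a),"theta",a+np.pi/2,"head",h,"ztop",np.median(z[n&(z>253)]))
    return np.array(r[0]),a
E
python3 - <<'E'
from h import *
bot.move_to([540,240,400],down(.84))
bot.move_to([578,283,390],down(.84))
c,a=fin("f1")
print(bot.get_state()["clock"])
tgt=np.arctan2(-13-c[1],518.5-c[0]);print("target look",np.degrees(tgt))
E
```

```text
fin ((579.5839233398438, 281.9434814453125), (9.917988777160645, 45.928993225097656), 49.39586639404297) look -40.60413360595704 theta 0.8621205054512684 head ((583.9683837890625, 278.21728515625), (65.9141845703125, 90.9554214477539), 48.212825775146484) ztop 470.3355899118633
3.85
target look -101.70075712971908
```

```bash
python3 - <<'E'
from h import *
np.set_printoptions(precision=2,suppress=True)
c=np.array([579.3,282.2]);a0=np.radians(-41.2);a1=np.radians(-101.7)
P=[*c,253]
bot.move_straight([*c,300],150,down(a0+np.pi/2)); bot.move_straight(P,80)
s=bot.get_state();print(s["eef_pos"],s["ft_force"])
bot.grab(30);s=bot.get_state();print(s["opening"],s["grip_force"],s["ft_force"])
for a in np.linspace(a0,a1,7)[1:]:
    bot.move_to(P,down(a+np.pi/2))
    s=bot.get_state();print(s["clock"],s["eef_pos"],s["ft_force"],s["ft_torque"],s["q"][6])
bot.pause(.2)
bot.gripper_open();bot.move_straight([*c,390],200)
fin("f2");print(bot.get_state()["clock"])
E
```

```text
[579.52 282.5  253.38] [ 0.37 -0.1   0.3 ]
9.372721865971107 30.000003576278687 [ 0.36 -0.25 -0.01]
6.8583 [579.26 282.16 252.99] [ 0.05 -0.49  1.02] [-0.01 -0.15 -0.17] -0.14474681483512153
7.1333 [579.19 282.09 253.01] [-0.29 -0.31 -0.34] [-0.07 -0.07 -0.12] -0.29500954249033534
7.4083 [579.09 282.07 252.99] [-0.87  0.27  0.94] [-0.13 -0.01 -0.08] -0.4463164085822549
7.6833 [579.02 282.06 252.99] [-0.93 -0.35  1.88] [-0.21  0.19 -0.13] -0.5979722286417386
7.9583 [578.91 282.05 252.95] [-2.35 -2.07  1.52] [-0.34  0.32 -0.05] -0.7498333215096588
8.2333 [578.83 282.06 252.98] [-2.39 -2.68  1.68] [-0.37  0.49 -0.13] -0.9018144834639797
fin ((579.6689453125, 282.4751892089844), (45.766761779785156, 9.976004600524902), 78.45061492919922) look -101.54938507080078 theta -0.20157479606615203 head ((579.0347290039062, 279.1724853515625), (85.54862213134766, 65.8624496459961), 78.31698608398438) ztop 470.95981708223513
10.675
```

```bash
cat >> h.py <<'E'
def look(name,yoff=0):
    np.set_printoptions(precision=2,suppress=True)
    c=bot.get_calibration("wrist");p,d=bot.capture("wrist");np.savez(f"pics/{name}.npz",p=p,d=d,**c);cv2.imwrite(f"pics/{name}.png",p)
    X=cloud(d,c);mx=p.max(2);z=X[...,2];near=(abs(X[...,0]-517)<75)&(abs(X[...,1]+30)<120)&(d>0)
    for n,m in dict(top=near&(z>50)&(z<57)&(mx>120),bar=near&(z>77)&(z<90),shackle=near&(z>40)&(z<47)&(mx>90)&(X[...,1]<-42),cross=near&(z>40)&(z<47)&(mx>90)&(X[...,1]<-104)).items():
        if m.sum()>9: print(n,cv2.minAreaRect(X[m][:,:2].astype(np.float32)),"y",np.percentile(X[m][:,1],[1,99]),"med",np.median(X[m],0))
E
python3 - <<'E'
from h import *
np.set_printoptions(precision=2,suppress=True)
C=[518.5,-12.9]; yaw=np.radians(-1.7)
f=lambda dial: yaw-dial   # closing line angle at dial angle: pointer dir = yaw-90-dial ; closing = +90
for k in(-1.326,-1.047,-.524,0):
    q=bot.solve_ik([*C,81],down(f(k)));print(None if q is None else q)
bot.move_to([540,200,390],down(f(-1.326)))
bot.move_to([*C,150],down(f(-1.326)));bot.move_straight([*C,81],80)
s=bot.get_state();print(s["clock"],s["eef_pos"],s["ft_force"])
bot.grab(30);s=bot.get_state();print(s["opening"],s["ft_force"],s["ft_torque"])
k0=-1.326
for k in(-1.047,-.524,0):
    for t in np.linspace(k0,k,4)[1:]: bot.move_to([*C,81],down(f(t)))
    k0=k;bot.pause(.15);s=bot.get_state();print(s["clock"],s["eef_pos"],s["ft_force"],s["ft_torque"])
bot.gripper_open();bot.move_straight([*C,150],150);bot.move_straight([*C,300],250)
look("w2");print(bot.get_state()["clock"])
E
```

```text
[ 0.37  0.7  -0.59  1.95  0.62  0.67  0.68]
[ 0.34  0.69 -0.55  1.95  0.58  0.66  0.44]
[ 0.28  0.67 -0.45  1.96  0.48  0.62  0.  ]
[ 0.22  0.66 -0.35  1.96  0.39  0.59 -0.43]
14.2167 [518.91 -12.78  81.41] [ 0.65  0.4  -0.07]
10.17383065592341 [-0.65  1.36 -0.82] [ 0.12 -0.18  0.02]
16.3667 [518.47 -12.63  80.99] [-0.1   1.54 -0.63] [ 0.29 -0.05  0.01]
17.2667 [518.54 -12.72  80.95] [-1.41  0.02 -0.08] [ 0.16 -0.05  0.02]
18.1667 [518.77 -12.55  80.96] [0.82 1.24 0.52] [0.22 0.04 0.03]
top ((519.81591796875, -12.576141357421875), (75.31525421142578, 78.8929672241211), 87.03289794921875) y [-49.    24.52] med [520.91  -6.81  53.82]
bar ((519.33056640625, -11.928035736083984), (39.406028747558594, 8.980156898498535), 88.39160919189453) y [-31.23   7.62] med [519.38 -11.16  84.03]
shackle ((515.7816162109375, -80.11065673828125), (71.62240600585938, 105.9206771850586), 87.73622131347656) y [-114.94  -52.51] med [513.71 -93.94  42.47]
cross ((514.8032836914062, -110.01312255859375), (60.718502044677734, 11.971570014953613), 0.08425195515155792) y [-115.33 -104.1 ] med [ 518.29 -108.96   43.92]
20.9333
```

View pics/w2.png

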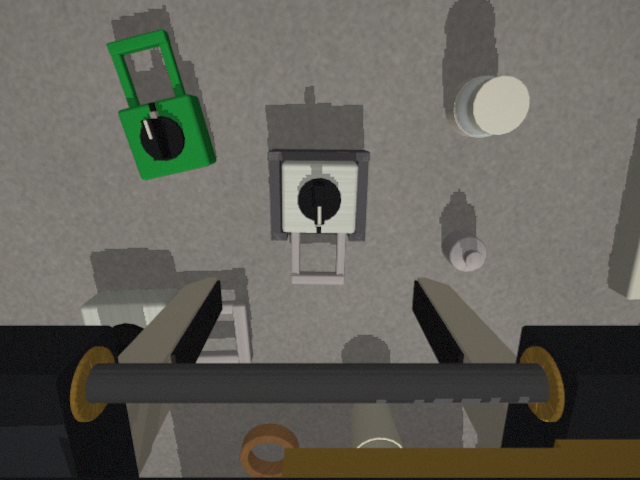

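The dial pointer at (319,215) now lines up with the index ridge at (319,230), the lock is still in the nest, and the crossbar is at (318,280). Next I hook the shackle out with one finger, since the open gripper doesn't fit centred over the shut bar.

```bash
python3 - <<'E'
from h import *
np.set_printoptions(precision=2,suppress=True)
yaw=np.radians(-1.7);n=np.array([np.sin(yaw),-np.cos(yaw)]);B=np.array([515.3,-109.8]);O=down(yaw+np.pi/2)
P=lambda o,z:[*(B+n*o),z]
print(bot.solve_ik(P(23,37),O))
bot.move_to(P(23,130),O);bot.move_straight(P(23,37.5),100)
s=bot.get_state();print(s["clock"],s["eef_pos"],s["ft_force"])
base=s["ft_force"]@[*n,0]
bot.move_straight(P(39,37.5),60)
o=39
while o<66:
    o+=1.5;bot.move_straight(P(o,37.5),30);s=bot.get_state();F=base-s["ft_force"]@[*n,0]
    print(round(o,1),round(F,1),(s["eef_pos"][:2]-B)@n,round(s["clock"],2))
    if F>16:break
E
```

```text
[ 0.51  0.77 -0.47  1.94  0.62  0.58  1.17]
23.325 [ 515.13 -132.77   38.03] [0.06 0.65 0.12]
40.5 -0.4 40.56601643022667 23.99
42.0 -1.7 41.82983743500966 24.24
43.5 1.5 42.41581862371894 24.49
45.0 3.8 43.640687283133815 24.74
46.5 4.1 45.497194297652236 24.99
48.0 4.6 47.25312488052755 25.24
49.5 4.2 48.957216245558044 25.49
51.0 4.5 50.66710945654479 25.74
52.5 3.8 52.3558914846593 25.99
54.0 4.6 53.94422452401599 26.24
55.5 3.4 55.496914961607416 26.49
57.0 3.4 57.00640149607251 26.74
58.5 4.0 58.53581199077073 26.99
60.0 3.2 60.0319566516447 27.24
61.5 6.0 60.33844012196327 27.49
63.0 7.3 60.376445780313446 27.74
64.5 9.7 60.42852978362735 27.99
66.0 11.6 60.442622960061136 28.24
```

```bash
python3 - <<'E'
from h import *
np.set_printoptions(precision=2,suppress=True)
yaw=np.radians(-1.7);n=np.array([np.sin(yaw),-np.cos(yaw)]);B=np.array([515.3,-109.8])
P=lambda o,z:[*(B+n*o),z]
bot.move_straight(P(20.2,37.5),80)
s=bot.get_state();print(s["clock"],s["eef_pos"],s["ft_force"])
bot.grab(60);s=bot.get_state();print(s["opening"],s["ft_force"],(s["eef_pos"][:2]-B)@n)
for o in(21,22,23,24):
    bot.move_straight(P(o,37.5),30);s=bot.get_state();F=-s["ft_force"]@[*n,0];print(o,F,(s["eef_pos"][:2]-B)@n)
    if F>14:break
print(s["clock"],s["ft_torque"])
for k in("scene","side"):
    p,d=bot.capture(k);np.savez(f"pics/{k}1.npz",p=p,d=d);cv2.imwrite(f"pics/{k}1.png",p)
p=cv2.imread("pics/scene1.png")[180:330,220:420];cv2.imwrite("pics/s1c.png",cv2.resize(p,None,fx=3,fy=3))
E
```

```text
28.9667 [ 514.6  -130.63   37.5 ] [ 0.28  0.88 -1.19]
11.570686406643748 [0.94 0.99 0.53] 19.572056041052395
21 4.065218724971547 19.73002533843212
22 6.600708848047834 19.78156678212173
23 7.59448645444918 19.78286638707212
24 8.947459152392412 19.846007510935593
31.2 [ 1.84 -0.21 -0.1 ]
```

View pics/s1c.png

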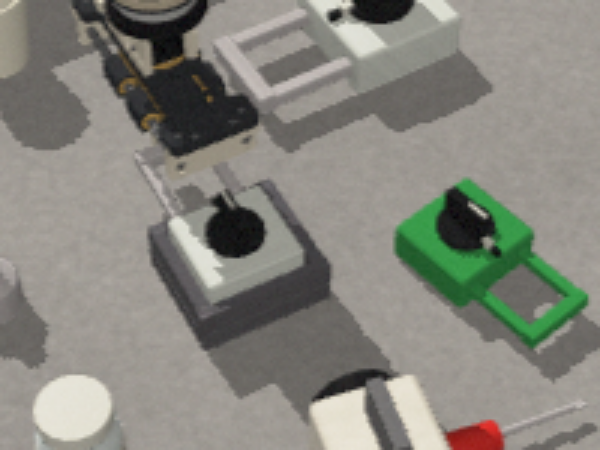

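The crop shows the lock still seated in the nest (235,245), with the gripper on the drawn-out crossbar. The force trace showed 18.0 mm of travel to the stop. Now I lift it.

```bash
python3 - <<'E'
from h import *
np.set_printoptions(precision=2,suppress=True)
yaw=np.radians(-1.7);n=np.array([np.sin(yaw),-np.cos(yaw)]);B=np.array([515.3,-109.8])
P=lambda o,z:[*(B+n*o),z]
look_=np.radians(-101.55);d=np.array([np.cos(look_),np.sin(look_)]);T=np.array([579.6,282.4])+290*d
print(T,bot.solve_ik([*T,197.5],down(look_+np.pi)))
bot.move_straight(P(19.8,37.5),30)
bot.move_straight(P(19.8,50),30);s=bot.get_state();print(s["ft_force"],s["ft_torque"],s["opening"])
bot.move_straight(P(19.8,197.5),80);s=bot.get_state();print(s["clock"],s["eef_pos"],s["ft_force"],s["ft_torque"],s["opening"])
bot.move_straight([*T,197.5],60,down(look_+np.pi));bot.pause(.3)
s=bot.get_state();print(s["clock"],s["eef_pos"],s["ft_force"],s["ft_torque"],s["opening"])
for k in("scene","side","wrist"):
    c=bot.get_calibration(k);p,D=bot.capture(k);np.savez(f"pics/{k}2.npz",p=p,d=D,**c);cv2.imwrite(f"pics/{k}2.png",p)
    X=cloud(D,c);mx=p.max(2);m=(abs(X[...,0]-545)<60)&(abs(X[...,1]-111)<55)&(X[...,2]>205)&(X[...,2]<223)&(mx>100)
    Q=X[m]
    if len(Q)>20:
        A=np.c_[Q[:,:2]-[545,111],np.ones(len(Q))];f=np.linalg.lstsq(A,Q[:,2],rcond=None)[0]
        print(k,len(Q),"plane slopes,z",f,cv2.minAreaRect(Q[:,:2].astype(np.float32)))
a=cv2.imread("pics/scene2.png")[150:450,200:520];b=cv2.imread("pics/side2.png")[150:450,180:500]
cv2.imwrite("pics/c2.png",cv2.resize(np.hstack([a,b]),None,fx=1.25,fy=1.25))
E
```

```text
[521.54  -1.73] [ 0.35  0.52 -0.57  1.83  0.35  0.89  0.98]
[-1.36  4.76 -4.05] [ 0.87  0.07 -0.02] 11.455092771082452
34.15 [ 514.45 -129.55  197.07] [-0.3  -0.97 -2.42] [-0.2  -0.13  0.05] 11.426225109999685
36.7333 [521.53  -1.8  197.5 ] [-0.19 -0.59 -2.48] [-0.22 -0.11  0.01] 11.485291262823619
scene 988 plane slopes,z [ -0.01  -0.03 212.09] ((543.9014282226562, 111.76612854003906), (78.27098083496094, 80.48938751220703), 78.54950714111328)
side 499 plane slopes,z [  0.01  -0.05 212.53] ((542.2222900390625, 112.49114990234375), (77.38737487792969, 80.78231811523438), 80.22753143310547)
wrist 10994 plane slopes,z [  0.03  -0.   212.88] ((541.893310546875, 96.57400512695312), (50.313385009765625, 82.34760284423828), 81.74853515625)
```

View pics/c2.png

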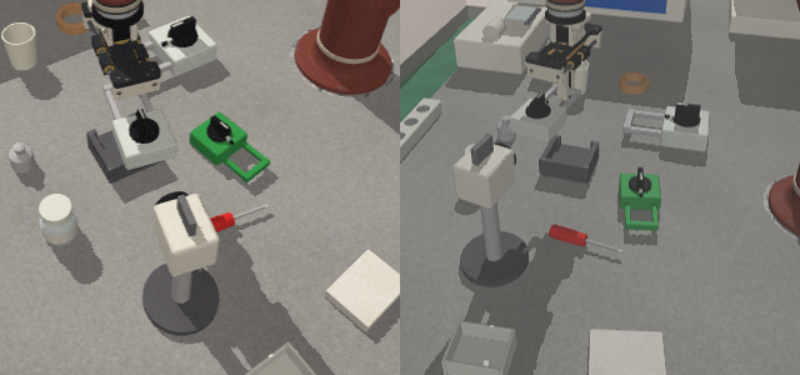

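Both views show the open shackle held by the gripper, with the lock hanging level in front of the lens and the nest empty. The lock sits about 1.6 mm low, so I'll correct the height, check that it is stable and hand in.

```bash
python3 - <<'E'
from h import *
np.set_printoptions(precision=2,suppress=True)
bot.move_straight([521.6,-1.9,199.1],20);bot.pause(1)
s=bot.get_state();print(s["clock"],s["eef_pos"],s["qvel"],s["opening"],s["grip_force"])
k="scene";c=bot.get_calibration(k);p,D=bot.capture(k);X=cloud(D,c);mx=p.max(2)
m=(abs(X[...,0]-545)<60)&(abs(X[...,1]-111)<55)&(X[...,2]>205)&(X[...,2]<223)&(mx>100);Q=X[m]
f=np.linalg.lstsq(np.c_[Q[:,:2]-[545,111],np.ones(len(Q))],Q[:,2],rcond=None)[0];print(f,cv2.minAreaRect(Q[:,:2].astype(np.float32)))
z=X[...,2];h=(np.hypot(X[...,0]-579,X[...,1]-283)<60)&(z>253)&(z<268);print("fin",cv2.minAreaRect(X[h][:,:2].astype(np.float32)))
if 212<f[2]<216 and abs(f[:2]).max()<.06: print(bot.sign_off())
E
```

```text
38.1333 [521.62  -1.9  199.1 ] [ 0.  0. -0. -0. -0. -0. -0.] 11.510029846352964 59.992409348487854
[ -0.01  -0.03 213.56] ((541.86279296875, 101.92046356201172), (99.42692565917969, 80.46165466308594), 78.63370513916016)
fin ((579.0001220703125, 282.8865966796875), (47.340248107910156, 10.653115272521973), 77.97056579589844)
the job is handed in; nothing more can be done
None
```

The job is handed in at about 38 s on the clock: the camera points at the nest within about 0.5°, the dial is at the index and the shackle is 18 mm out. The lock is held by the shackle on the lens axis, about 12 cm out, its middle within about 1 mm of lens height and tilted about 2°.

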